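Pull the oven tray out to its stop with the rack hook

TASK

Take the rack hook from the chopping block, put its hook down into the eye of the tray in the countertop oven and draw the tray out, gently, until it bears firmly on the sprung stop hidden in the oven; do not force it past that. Ease off and unhook so that the tray stays out resting against its stop, then lay the rack hook back on the block, upright with its hook hanging over the edge as it was. Touch the tray only with the hook, never with the gripper or arm, and leave the other things on the counter where they are.

Things in the scene. Friction and masses are not known exactly. Their poses are not given: they have to be found in the camera images.
- hook: Loose hand tool, 0.12 kg. Wooden handle 110 long (x), 22 wide (y), 24 high; origin: centre of its flat underside. From its +x end a 7 mm steel rod runs along +x, 12 mm above the underside level, to x = 150 mm, then bends straight down as an L hook. It lies level, z up, the whole handle on the block, rod across the block's +x edge, hook hanging free beyond. Grip across y, near the middle.
- hook_tip (a point): Lower end of the hook: (150, 0, -35.5) mm in the frame of hook.
- block: Wooden chopping block, fixed, 180 (x) by 260 (y) by 50 high; origin is the centre of its underside, its top is 50 mm above the counter. The rack hook lies on its +y half, parallel to x, with the hook over the +x edge.
- oven: Steel countertop oven, fixed, 300 deep (x), 310 wide (y), 240 high; origin: centre of its underside. Its mouth faces its -x (front at x = -150 mm); +x points into it. The door lies folded down flat in front, out to x = -287 mm, top 37 mm above the counter. The tray slides in level guides along x, 2.5 mm play each side.
- tray: Loose aluminium tray, 220 deep (x), 240 wide (y), 30 high, about 0.6 kg, in the oven's guides, axes parallel to the oven's; origin: centre of its underside. Drawn along the oven's -x it slides with a few newtons of friction for some 60 to 135 mm, different each time, until it meets the hidden stop.
- eye (a point): Centre of the steel eye that sticks out in front of the tray, at (-155, 0, 22) mm in the frame of tray; same axes. The eye is a ring lying flat (its hole goes straight down), hole 21 mm across, of bar 6 mm thick.
- stop (a joint): How far the tray has pushed in the oven's hidden sprung stop (m): 0 until they meet, then 2.5 N per mm on top of the sliding friction. Firm bearing: 3 to 17 N on the spring (1.2 to 7 mm); 12 mm is its end. If the pull is eased off slowly, friction keeps the tray leaning on it.
- ramekin: Bystander: small white bowl, 64 mm across, 40 mm high, standing on the chopping block away from the tool; origin at the centre of its underside.
- salt: Bystander: small glass jar with steel cap, 44 mm across, 85 mm high; origin at the centre of its underside.
- mug: Bystander: white mug, 80 mm across, 90 mm high; origin at the centre of its underside.
- oil: Bystander: amber glass bottle, 60 mm across, 150 mm high; origin at the centre of its underside.
- timer: Bystander: white round kitchen timer, 56 mm across, 30 mm high; origin at the centre of its underside.
- spoon: Bystander: wooden spoon lying on the counter at the outer side of the block; origin at the centre of its underside.

How it is judged:
On the way, in this order (a step that is already met when the one before it is completed fails the run):
1. the hook is down in the tray's eye (horizontal distance between hook_tip and eye below 0.012 m and z of hook_tip in the frame of eye between -0.04 and -0.006 m), for 0.1 s.
2. the tray, drawn by the hook, bears on the stop with at least 3 N (stop pushed in 1.2 mm or more) (value of joint stop above 0.0012 m and contact force between hook and tray above 2 N), for 0.2 s.
At the end, for the whole second after the job is handed in: Tray at rest, still pressing its stop in by over 0.2 mm. Rack hook at rest on the block, tilt under 0.1 rad, within 0.4 rad of block x, its origin at x -30 to 60 and y -60 to 110 mm from the block's origin, its tip beyond the +x edge (x over 100 mm) (value of joint stop above 0.0002 m and linear speed of tray below 0.01 m/s and contact force between hook and block above 0.3 N and angle between hook's own z axis and vertical below 0.1 rad and angle between the x axis of hook and the x axis of block, either way round below 0.4 rad and x of hook_tip in the frame of block above 0.1 m and x of hook in the frame of block between -0.03 and 0.06 m and y of hook in the frame of block between -0.06 and 0.11 m and linear speed of hook below 0.02 m/s); the robot touches nothing.
It fails at once if the tray is forced on its stop: stop pushed in more than 7 mm (17.5 N) (value of joint stop above 0.007 m).
It fails at once if the hook loads the tray with more than 25 N (contact force between hook and tray above 25 N).
It fails at once if the gripper or arm touches the tray (contact force between any of the fingers, the arm and tray above 0.5 N).
It fails at once if something else on the counter is moved by more than 25 mm (distance of any of ramekin, salt, mug, oil, timer, spoon from where it was at the start of the episode above 0.025 m).
It also fails if it takes over 72 s, if anything falls off the work surface, if the arm or the gripper's body presses on something with over 40 N, if the wrist force passes 120 N, or if a joint passes its speed limit or range.

ROBOT

A 6-joint arm with a two-finger parallel gripper is mounted at the origin on the work surface. World frame = base frame: x ahead of the robot, y to its left, z up, the work surface at z = 0. Lengths are in m, angles in rad, forces in N, time in s.
With the tool pointing down it reaches from about 0.35 to 0.975 m from the base axis. Payload 4.9 kg.
Tool frame: the origin (TCP) lies at the very end of the fingers, on their centre line; the grasp point (between the pads) lies 19 mm behind it; z points along the fingers, y is the line along which they close (so a half turn about z gives the same grasp; the last joint's range is limited). The gripper opens to 85 mm and grips with 20 to 120 N. Pads are 22 mm wide; open, the fingers measure 114 mm over their backs; the gripper's body (76 mm by 85 mm) begins 54 mm behind the grasp point. The pads swing forward as they close: fully open they stand 13 mm farther back than shut.
Start: joints at [1.23, 0.053, 1.613, -0, 1.476, -0.119], TCP at [0.137, 0.61, 0.204] pointing down, gripper open.
Joint ranges: [-3.01, 3.01], [-1.01, 2.22], [0.06, 2.58], [-1.02, 4.17], [0.09, 2.62], [-3.14, 3.14]. Speed limits (rad/s): [2.57, 2.57, 3.14, 3.14, 3.14, 3.14].

INTERFACE

Orientations are given as a rotation vector (axis times angle).
In Python, from station import * gives the robot as it stands.
- The arm moves only by the shell command python3 -m crank 'ROWS' [OPENING] [FORCE]. ROWS is JSON, a list of rows, each an object with "offset": the shift along the tool's x, y, z in m, a list of three; "twist": the turn, a rotation vector about the tool's x, y, z in degrees, a list of three. In form: [{"offset": [x, y, z], "twist": [rx, ry, rz]}, ...]. A call has 1 to 20 rows; each row is the pose to reach, as a shift and turn from the pose commanded when the call began, along the tool's axes at that moment; what a row does not reach only later rows make up. A row lasts 1/8 s, in which the tool goes at most 62.5 mm and 10.7 degrees, less where a joint would pass 70% of its speed; a pose out of reach is approached as far as the arm can. A call with a gripper value outside its range is refused whole. OPENING is the opening, from 0 (shut) to 1 (fully open), set as the call begins (- or left out, the last holds). The fingers move at their own pace and stop on an object; FORCE is the grip in N (left out, the last holds). Time passes only in rows, so rows that repeat a pose let the fingers close. It gives the time, the measured TCP pose, the force, the opening and the grip force at its end, in the units of the state.
- get_obs(): the state, without advancing time (a new reading comes with each control period).
- get_image(name): name is "scene" or "top" or "wrist"; returns the picture (480x640x3 uint8, red, green, blue); there is no depth.
- get_calibration(name): a dict with "intrinsics" (3x3 intrinsics, pixels), "world_from_camera" (4x4, takes a point from camera to world coordinates); the wrist camera has in their place "tool_from_camera" (4x4, takes a point from camera to tool coordinates, whose origin is the TCP and whose axes are the flange's). Camera axes: x right, y up, looking along -z (the intrinsics and any distortion apply to the point x, -y, -z); pixel columns grow to the right and rows downward; lengths in m; the calibration is good to about 2 mm. A picture is of the moment at which its call begins: read the wrist's pose just before it. get_calibration takes no time and is no camera call.
- finish_job(): hands the job in; it is judged then, once.
Trained networks look in the newest picture that a camera, given by its name, has taken for a name from the list of things; names that differ only in an ending like _2 or _b are one class to them, and where a whole thing is asked for, a point or a joint stands for the part that bears it (a point fixed in the world has none). Each returns a list of dicts, best first, with "confidence" (0 to 1); they miss things now and then, are a little off and sometimes report something else, mostly with a low value. They report only what shows in the picture. A call takes as long as a camera call.
- cut_out(query, camera): "region" (480x640 bool, what is visible of it) and "rect" ([centre column, centre row, width, height] in pixels, round what is visible of it).
The state is a dict: "t": time; "q": joint angles; "dq": joint speeds; "effort": joint torques, N m; "tool_pos": TCP position; "tool_rot": TCP orientation; "contact_force": force on the tool from outside, world axes, zero at the start; "wrist_torque": the same for the moment, N m; "opening": finger opening in m; "grip_force": force on a finger pad.
Only numpy, scipy, OpenCV 4.12 (cv2) and the standard library are available. Lean on these libraries where they do the work, as an engineer would, in place of code of your own. Each camera call takes 0.05 s, during which the arm holds its last target. There are 200 camera calls.

## Working session

There is one attempt and no reset: what is moved stays moved. The work goes in short steps, Python scripts to look and compute and a shell command to move; the robot and the scene stay as the last step left them, time stands still between calls to the robot, and variables do not carry over. Pictures are saved under pics/ and viewed, at most 13 in all, crops included, and the job is handed in when it is done.

```bash
ls; mkdir -p pics; python3 - <<'E'
from station import *
import cv2,numpy as np
o=get_obs();print({k:np.round(v,4).tolist() for k,v in o.items()})
for n in ["scene","top"]:
    im=get_image(n);cv2.imwrite(f"pics/{n}0.png",im[:,:,::-1])
    c=get_calibration(n);print(n,{k:np.round(v,4).tolist() if not isinstance(v,str) else v for k,v in c.items()})
    for q in ["hook","block","oven","tray","ramekin","oil","mug","salt","timer","spoon"]:
        r=cut_out(q,n);print(q,[(round(d["confidence"],2),np.round(d["rect"]).tolist()) for d in r[:2]])
c=get_calibration("wrist");print({k:np.round(v,4).tolist() for k,v in c.items()})
E
```

```text
pics
{'t': 0.0, 'q': [1.23, 0.0534, 1.6143, -0.0, 1.476, -0.119], 'dq': [0.0012, -0.0024, 0.0003, 0.0006, -0.0003, 0.0013], 'effort': [-0.0014, -39.3666, -37.0178, -0.0003, 0.0071, 0.0], 'tool_pos': [0.1373, 0.609, 0.2024], 'tool_rot': [-0.3477, -3.1218, 0.0031], 'contact_force': [0.0381, 0.1475, -0.4998], 'wrist_torque': [-0.0257, -0.0159, -0.0008], 'grip_force': 0.0, 'opening': 0.0854}
scene {'intrinsics': [[441.6878, 0.0, 315.9871], [0.0, 441.6878, 240.7129], [0.0, 0.0, 1.0]], 'world_from_camera': [[0.1907, -0.9337, 0.3031, 0.9486], [0.9816, 0.1831, -0.0535, -0.0786], [-0.0056, 0.3077, 0.9515, 1.1941], [0.0, 0.0, 0.0, 1.0]]}
hook [(0.63, [217.0, 210.0, 55.0, 22.0]), (0.61, [332.0, 294.0, 14.0, 22.0])]
block [(0.62, [214.0, 233.0, 89.0, 108.0])]
oven [(0.55, [468.0, 172.0, 214.0, 159.0])]
tray [(0.72, [417.0, 189.0, 30.0, 79.0]), (0.21, [467.0, 173.0, 213.0, 155.0])]
ramekin [(0.62, [204.0, 262.0, 24.0, 26.0])]
oil [(0.81, [295.0, 314.0, 22.0, 28.0]), (0.63, [230.0, 208.0, 68.0, 28.0])]
mug [(0.83, [262.0, 312.0, 36.0, 42.0]), (0.51, [228.0, 208.0, 76.0, 32.0])]
salt [(0.81, [330.0
[... 382 characters left out ...]
2.0, 27.0])]
block [(0.85, [420.0, 274.0, 87.0, 106.0]), (0.26, [402.0, 298.0, 78.0, 25.0])]
oven [(0.84, [154.0, 273.0, 216.0, 142.0])]
tray [(0.59, [204.0, 276.0, 28.0, 74.0]), (0.52, [381.0, 183.0, 36.0, 32.0])]
ramekin [(0.81, [432.0, 239.0, 29.0, 22.0])]
oil [(0.61, [352.0, 179.0, 23.0, 32.0])]
mug [(0.95, [383.0, 182.0, 37.0, 38.0])]
salt [(0.5, [314.0, 191.0, 11.0, 18.0])]
timer [(0.7, [306.0, 322.0, 20.0, 18.0])]
spoon [(0.89, [496.0, 293.0, 14.0, 71.0])]
{'intrinsics': [[364.9212, 0.0, 318.8403], [0.0, 364.9212, 240.7581], [0.0, 0.0, 1.0]], 'tool_from_camera': [[-0.0, 0.9631, 0.2692, 0.0686], [1.0, -0.0004, 0.0014, -0.0004], [0.0014, 0.2692, -0.9631, -0.1716], [0.0, 0.0, 0.0, 1.0]]}
```

```bash
python3 - <<'E'
import cv2
a=cv2.imread("pics/top0.png")[160:360,40:520];cv2.imwrite("pics/topc.png",cv2.resize(a,(800,333),interpolation=cv2.INTER_CUBIC))
a=cv2.imread("pics/scene0.png")[80:340,150:590];cv2.imwrite("pics/scenec.png",cv2.resize(a,(800,473),interpolation=cv2.INTER_CUBIC))
E
```

```text
(no output)
```

View pics/topc.png

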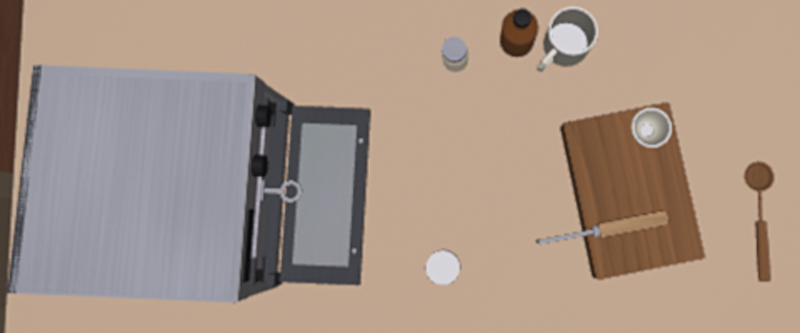

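View pics/scenec.png

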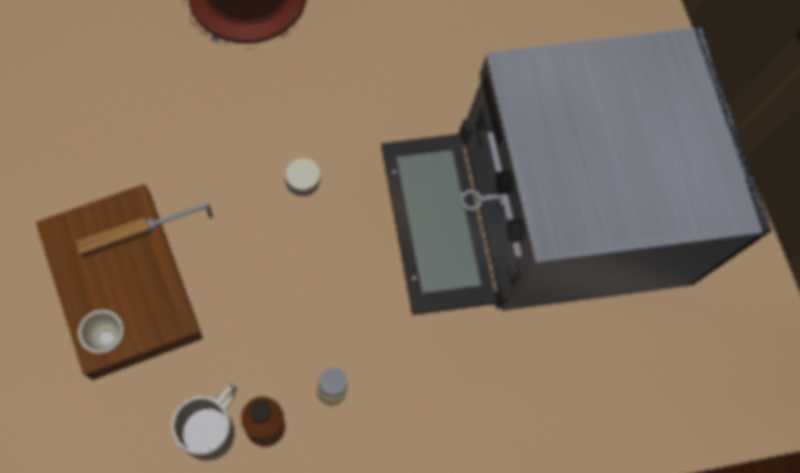

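The top picture shows the hook on the block (rod end ≈ px 363,305, handle 400–440), the tray's eye at ≈ px (214,275), and the oven at left. In the scene view the eye is at ≈ (409,189) and the rod bend at ≈ (265,194).

```bash
cat > h.py <<'E'
from station import *
import cv2,numpy as np
from scipy.spatial.transform import Rotation as R
def cam(n,o=None):
    c=get_calibration(n);K=np.array(c["intrinsics"])
    if n=="wrist":
        T=np.eye(4);T[:3,:3]=R.from_rotvec(o["tool_rot"]).as_matrix();T[:3,3]=o["tool_pos"];T=T@np.array(c["tool_from_camera"])
    else:T=np.array(c["world_from_camera"])
    return K,T,c
def ray(KT,p):
    K,T=KT[:2];d=np.linalg.inv(K)@[p[0],p[1],1];d=T[:3,:3]@[d[0],-d[1],-d[2]];return T[:3,3],d/np.linalg.norm(d)
def atz(KT,p,z):
    c,d=ray(KT,p);return c+d*(z-c[2])/d[2]
def tri(rs):
    A=sum(np.eye(3)-np.outer(d,d) for c,d in rs);b=sum((np.eye(3)-np.outer(d,d))@c for c,d in rs);return np.linalg.solve(A,b)
def proj(KT,P):
    K,T=KT[:2];q=np.linalg.inv(T)@np.r_[P,1];u=K@[q[0],-q[1],-q[2]];return u[:2]/u[2]
E
python3 - <<'E'
from h import *
np.set_printoptions(precision=4,suppress=True)
t=cam("top");s=cam("scene");print([k for k in t[2]])
tc=lambda u,v:(u/1.6667+40,v/1.665+160)
sc=lambda u,v:(u/1.8182+150,v/1.819+80)
print("eye",tri([ray(t,tc(290,191)),ray(s,sc(471,199))]))
print("bend",tri([ray(t,tc(538,241)),ray(s,sc(209,208))]))
a,b=atz(t,tc(600,231),.074),atz(t,tc(667,217),.074);print("handle top",a,b,np.degrees(np.arctan2(*(a-b)[1::-1])))
a,b=atz(s,sc(152,223),.062),atz(s,sc(79,248),.074);print("handle s",a,b,np.degrees(np.arctan2(*(a-b)[1::-1])))
P=[atz(t,tc(*p),.24) for p in [(38,66),(253,76),(238,300),(12,292)]];print("oven top",*P)
D=[atz(t,tc(*p),.037) for p in [(370,108),(361,285)]];print("door",*D)
D=[atz(s,sc(*p),.037) for p in [(382,145),(415,313)]];print("door s",*D)
B=[atz(t,tc(*p),.05) for p in [(562,125),(668,103),(703,257),(597,277)]];print("block",*B)
E
```

```text
['intrinsics', 'world_from_camera']
eye [0.5047 0.2581 0.0982]
bend [ 0.4202 -0.129   0.0469]
handle top [ 0.435  -0.2242  0.074 ] [ 0.4552 -0.3308  0.074 ] 100.73282215953574
handle s [ 0.4349 -0.2181  0.062 ] [ 0.4593 -0.3293  0.074 ] 102.41024657719703
oven top [0.6762 0.5722 0.24  ] [0.6575 0.2756 0.24  ] [0.3544 0.2898 0.24  ] [0.3699 0.5905 0.24  ]
door [0.6428 0.1432 0.037 ] [0.3544 0.1576 0.037 ]
door s [0.3604 0.1605 0.037 ] [0.6447 0.1469 0.037 ]
block [ 0.6076 -0.1724  0.05  ] [ 0.6413 -0.3475  0.05  ] [ 0.3906 -0.3919  0.05  ] [ 0.3618 -0.2209  0.05  ]
```

```bash
cat >> h.py <<'E'
def pose(x,y,z,yaw):
    "tool down, tool x at world angle yaw (deg)"
    a=np.radians(yaw);X=np.array([np.cos(a),np.sin(a),0]);Z=np.array([0,0,-1.]);return np.array([x,y,z]),np.c_[X,np.cross(Z,X),Z]
def rel(*ps):
    o=get_obs();M=R.from_rotvec(o["tool_rot"]).as_matrix()
    for p in ps:
        P,Q=pose(*p);print("offset",np.round(M.T@(P-o["tool_pos"]),4).tolist(),"twist",np.round(np.degrees(R.from_matrix(M.T@Q).as_rotvec()),2).tolist())
def st():
    o=get_obs();M=R.from_rotvec(o["tool_rot"]).as_matrix();print("t",round(o["t"],2),"pos",np.round(o["tool_pos"],4),"yaw",round(np.degrees(np.arctan2(M[1,0],M[0,0])),2),"zax",np.round(M[:,2],3),"F",np.round(o["contact_force"],2),"op",round(o["opening"],4),"g",round(o["grip_force"],1));return o
E
python3 - <<'E'
from h import *
st();rel((.15,.58,.33,160),(.33,.2,.35,130),(.445,-.2765,.26,101))
E
```

```text
t 1.1 pos [0.1375 0.6097 0.2036] yaw 167.29 zax [-0.  0. -1.] F [ 0.19  1.12 -0.76] op 0.0857 g 0.0
offset [-0.0187, -0.0262, -0.1264] twist [0.0, -0.0, 7.29]
offset [-0.2779, -0.3573, -0.1464] twist [0.0, -0.0, 37.29]
offset [-0.4949, -0.7968, -0.0564] twist [0.0, -0.0, 66.29]
```

```bash
python3 -m crank '[{"offset":[-0.02,-0.026,-0.126],"twist":[0,0,7]},{"offset":[-0.02,-0.026,-0.126],"twist":[0,0,7]},{"offset":[-0.278,-0.357,-0.146],"twist":[0,0,37]},{"offset":[-0.278,-0.357,-0.146],"twist":[0,0,37]},{"offset":[-0.278,-0.357,-0.146],"twist":[0,0,37]},{"offset":[-0.278,-0.357,-0.146],"twist":[0,0,37]},{"offset":[-0.278,-0.357,-0.146],"twist":[0,0,37]},{"offset":[-0.278,-0.357,-0.146],"twist":[0,0,37]},{"offset":[-0.278,-0.357,-0.146],"twist":[0,0,37]},{"offset":[-0.495,-0.797,-0.056],"twist":[0,0,66.3]},{"offset":[-0.495,-0.797,-0.056],"twist":[0,0,66.3]},{"offset":[-0.495,-0.797,-0.056],"twist":[0,0,66.3]},{"offset":[-0.495,-0.797,-0.056],"twist":[0,0,66.3]},{"offset":[-0.495,-0.797,-0.056],"twist":[0,0,66.3]},{"offset":[-0.495,-0.797,-0.056],"twist":[0,0,66.3]},{"offset":[-0.495,-0.797,-0.056],"twist":[0,0,66.3]},{"offset":[-0.495,-0.797,-0.056],"twist":[0,0,66.3]},{"offset":[-0.495,-0.797,-0.056],"twist":[0,0,66.3]},{"offset":[-0.495,-0.797,-0.056],"twist":[0,0,66.3]},{"offset":[-0.495,-0.797,-0.056],"twist":[0,0,66.3]}]' 1
python3 - <<'E'
from h import *
o=st();im=get_image("wrist");cv2.imwrite("pics/w1.png",im[:,:,::-1])
w=cam("wrist",o)
for q in ["hook","block"]:
    r=cut_out(q,"wrist")
    for d in r[:2]:
        v,u=np.nonzero(d["region"]);print(q,d["confidence"],np.round(d["rect"]),cv2.fitLine(np.c_[u,v].astype(np.float32),2,0,.01,.01).ravel())
        if q=="hook":np.save("hk.npy",d["region"]) if d is r[0] else 0
E
```

```text
t: 3.6
tool_pos: [0.4453, -0.2758, 0.2606]
tool_rot: [1.996, 2.424, 0.0]
contact_force: [0.3, -0.3, -0.4]
opening: 0.0849
grip_force: 0.0
t 3.6 pos [ 0.4453 -0.2758  0.2606] yaw 101.07 zax [ 0.001 -0.001 -1.   ] F [ 0.34 -0.28 -0.38] op 0.0849 g 0.0
hook 0.97 [320. 156.  28. 217.] [ 1.9160366e-02 -9.9981642e-01  3.2024222e+02  1.8272885e+02]
block 0.91 [375. 223. 251. 166.] [ 9.8267722e-01 -1.8532535e-01  3.6456259e+02  2.1474335e+02]
```

View pics/w1.png

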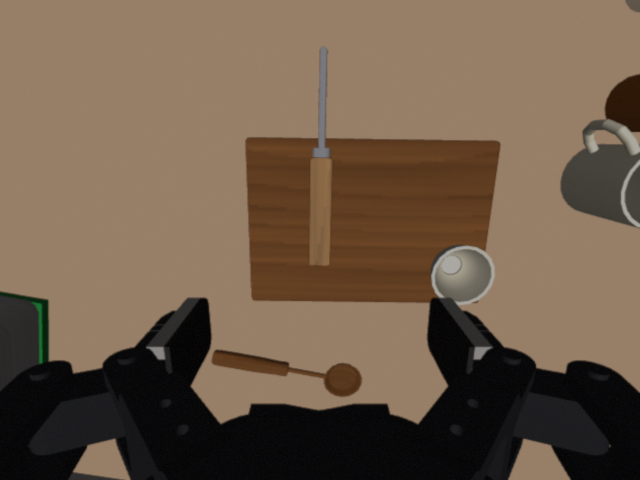

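The wrist picture shows the handle from (320,157) to (319,264), 310–330 wide, the rod's bend at (323,50), and the ramekin at (462,275), clear of the handle.

```bash
python3 - <<'E'
from h import *
np.set_printoptions(precision=4,suppress=True)
o=st();w=cam("wrist",o)
a,b=atz(w,(321,157),.074),atz(w,(319,265),.074);e=atz(w,(323,49),.064)
print(a,b,(a+b)/2,np.linalg.norm(a-b),e)
yaw=np.degrees(np.arctan2(*(e-(a+b)/2)[1::-1]));print(yaw)
B=[atz(w,p,.05) for p in [(246,139),(498,142),(252,300)]];print(*B,np.degrees(np.arctan2(*(B[1]-B[0])[1::-1]))+90)
c=(a+b)/2
rel((c[0],c[1],.12,yaw),(c[0],c[1],.054,yaw))
E
```

```text
t 3.75 pos [ 0.4453 -0.2758  0.2605] yaw 101.08 zax [ 0.001 -0.001 -1.   ] F [0.24 0.11 0.11] op 0.0854 g 0.0
[ 0.4371 -0.2259  0.074 ] [ 0.4563 -0.3337  0.074 ] [ 0.4467 -0.2798  0.074 ] 0.10944625418275926 [ 0.4205 -0.1317  0.064 ]
100.04566616260311
[ 0.3599 -0.2242  0.05  ] [ 0.6103 -0.1782  0.05  ] [ 0.3912 -0.398   0.05  ] 100.41584064844895
offset [-0.004, 0.0005, 0.1405] twist [0.06, 0.07, 1.03]
offset [-0.0039, 0.0004, 0.2065] twist [0.06, 0.07, 1.03]
```

```bash
python3 -m crank '[{"offset":[-0.004,0,0.06],"twist":[0,0,1]},{"offset":[-0.004,0,0.12],"twist":[0,0,1]},{"offset":[-0.004,0,0.165],"twist":[0,0,1]},{"offset":[-0.004,0,0.19],"twist":[0,0,1]},{"offset":[-0.004,0,0.206],"twist":[0,0,1]},{"offset":[-0.004,0,0.206],"twist":[0,0,1]}]' 0.6 60
python3 -m crank '[{"offset":[0,0,0],"twist":[0,0,0]},{"offset":[0,0,0],"twist":[0,0,0]},{"offset":[0,0,0],"twist":[0,0,0]},{"offset":[0,0,0],"twist":[0,0,0]},{"offset":[0,0,0],"twist":[0,0,0]},{"offset":[0,0,0],"twist":[0,0,0]}]' 0 60
python3 -c "
from h import *
st();cv2.imwrite('pics/w2.png',get_image('wrist')[:,:,::-1])"
```

```text
t: 4.5
tool_pos: [0.4455, -0.28, 0.0531]
tool_rot: [-2.018, -2.406, -0.0]
contact_force: [0.2, 0.2, 0.1]
opening: 0.0513
grip_force: 0.0
t: 5.25
tool_pos: [0.4458, -0.2806, 0.0536]
tool_rot: [-2.019, -2.406, 0.0]
contact_force: [0.6, 0.1, -0.2]
opening: 0.0
grip_force: 0.0
t 5.25 pos [ 0.4458 -0.2806  0.0536] yaw 99.99 zax [-0.  0. -1.] F [ 0.58  0.09 -0.23] op 0.0 g 0.0
```

View pics/w2.png

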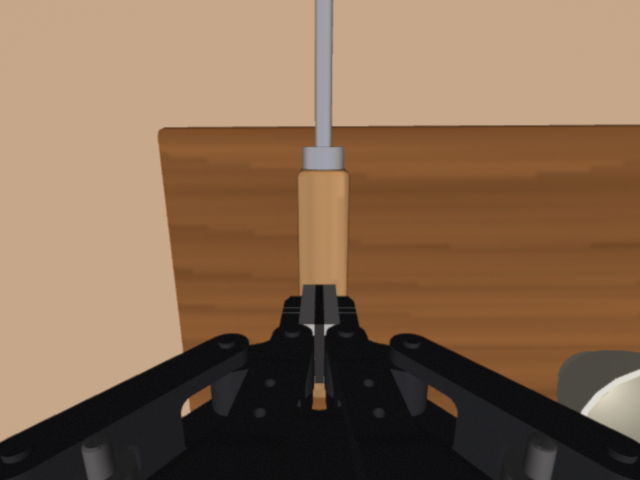

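The picture shows the fingers shut completely, at about (320,285–380), apparently above the handle (298–348 wide), which still lies on the block — no grasp. I'll check the geometry.

```bash
python3 - <<'E'
from h import *
np.set_printoptions(precision=1,suppress=True)
o=st();w=cam("wrist",o);M=R.from_rotvec(o["tool_rot"]).as_matrix()
for z in (0,-.019,-.038):print("tool",z,proj(w,o["tool_pos"]+M@[0,0,z]),proj(w,o["tool_pos"]+M@[.011,0,z]))
X=M[:,0]
for z in (.05,.062,.074,.09):
    for L in (.055,-.055): 
        c=np.array([.4467,-.2798,z]);print("handle",z,L,proj(w,c+L*X),proj(w,c+L*X+.011*M[:,1])[0]-proj(w,c+L*X-.011*M[:,1])[0])
E
```

```text
t 5.3 pos [ 0.4 -0.3  0.1] yaw 99.99 zax [-0.  0. -1.] F [0.1 0.8 0.5] op -0.0002 g 0.0
tool 0 [320.5 278.4] [320.5 257.6]
tool -0.019 [320.7 293.9] [320.7 271. ]
tool -0.038 [321.  313.2] [321.  287.9]
handle 0.05 0.055 [322.9 165.2] 46.70102595757231
handle 0.05 -0.055 [322.3 368.1] 39.832637221899006
handle 0.062 0.055 [323.2 167.2] 50.06675358981829
handle 0.062 -0.055 [322.5 382.1] 42.25547989183332
handle 0.074 0.055 [323.5 169.4] 53.95529393959481
handle 0.074 -0.055 [322.8 397.9] 44.99215302731244
handle 0.09 0.055 [324.1 172.9] 60.18814698860348
handle 0.09 -0.055 [323.2 422.4] 49.2445821546263
```

```bash
python3 - <<'E'
from h import *
np.set_printoptions(precision=1,suppress=True)
o=st();w=cam("wrist",o);M=R.from_rotvec(o["tool_rot"]).as_matrix()
print("block corner",proj(w,[.3599,-.2242,.05]),"seen 161,128")
for x in (-.011,0,.011):
  for z in (0,-.013,-.03):print("finger open",x,z,proj(w,o["tool_pos"]+M@[x,.0425,z]),proj(w,o["tool_pos"]+M@[x,-.0425,z]))
g=get_image("scene");t=get_image("top")
u=proj(cam("scene"),o["tool_pos"]).astype(int);v=proj(cam("top"),o["tool_pos"]).astype(int);print(u,v)
f=lambda im,c:cv2.resize(im[c[1]-50:c[1]+50,c[0]-60:c[0]+60],(480,400),interpolation=cv2.INTER_CUBIC)
cv2.imwrite("pics/c3.png",cv2.resize(np.hstack([f(g,u),f(t,v)])[:,:,::-1],(800,333)))
E
```

```text
t 5.3 pos [ 0.4 -0.3  0.1] yaw 99.99 zax [-0.  0. -1.] F [0.1 0.8 0.5] op -0.0002 g 0.0
block corner [158.1 132.4] seen 161,128
finger open -0.011 0 [403.6 298.5] [237.3 298.6]
finger open -0.011 -0.013 [409.8 310. ] [231.4 310.1]
finger open -0.011 -0.03 [419.2 327.8] [222.4 327.9]
finger open 0 0 [405.  278.4] [235.9 278.4]
finger open 0 -0.013 [411.3 288.6] [229.9 288.7]
finger open 0 -0.03 [421.2 304.5] [220.5 304.6]
finger open 0.011 0 [406.4 257.6] [234.6 257.6]
finger open 0.011 -0.013 [413.  266.4] [228.3 266.5]
finger open 0.011 -0.03 [423.2 280.2] [218.6 280.3]
[212 211] [419 294]
```

View pics/c3.png

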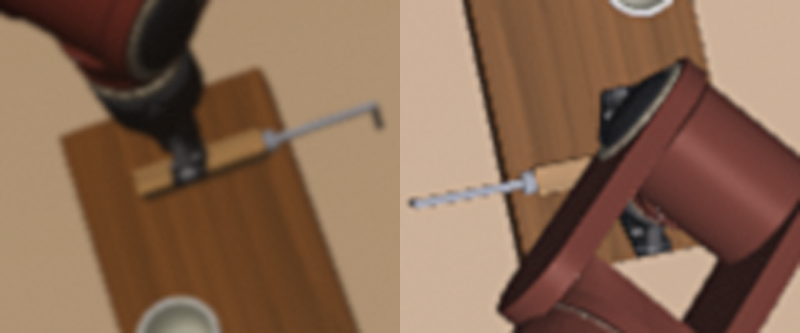

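In the scene crop the fingers sit on top of the handle at about (185,170). The wrist views agree that the finger ends are some 30 mm short of the reported TCP, so the fingers shut above the handle. I'll open and go lower in small steps, watching the force.

```bash
python3 -m crank '[{"offset":[0,0,0],"twist":[0,0,0]},{"offset":[0,0,0],"twist":[0,0,0]},{"offset":[0,0,0],"twist":[0,0,0]},{"offset":[0,0,0.002],"twist":[0,0,0]},{"offset":[0,0,0.004],"twist":[0,0,0]},{"offset":[0,0,0.006],"twist":[0,0,0]}]' 0.6 60
python3 -c "
from h import *
st();cv2.imwrite('pics/w4.png',get_image('wrist')[200:,:,::-1])"
```

```text
t: 6.15
tool_pos: [0.4457, -0.2806, 0.0474]
tool_rot: [-2.019, -2.406, 0.0]
contact_force: [0.4, 0.9, 0.4]
opening: 0.0511
grip_force: 0.0
t 6.15 pos [ 0.4457 -0.2806  0.0474] yaw 99.99 zax [-0.  0. -1.] F [0.4  0.93 0.43] op 0.0511 g 0.0
```

View pics/w4.png

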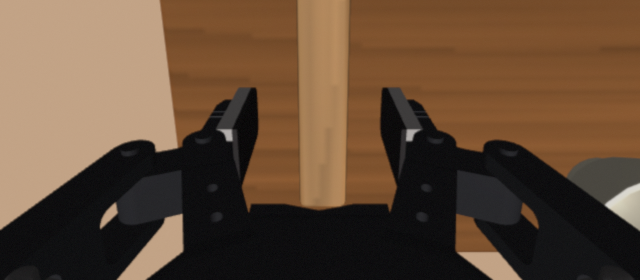

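The picture shows the open pads (inner edges at columns 257 and 382) either side of the handle (298–348), with ends about 33 mm behind the nominal TCP and still above the handle. I'll go down about 21 mm more.

```bash
python3 -m crank '[{"offset":[0,0,0.007],"twist":[0,0,0]},{"offset":[0,0,0.013],"twist":[0,0,0]},{"offset":[0,0,0.017],"twist":[0,0,0]},{"offset":[0,0,0.02],"twist":[0,0,0]},{"offset":[0,0,0.02],"twist":[0,0,0]}]' 0.6 60
python3 -m crank '[{"offset":[0,0,0],"twist":[0,0,0]},{"offset":[0,0,0],"twist":[0,0,0]},{"offset":[0,0,0],"twist":[0,0,0]},{"offset":[0,0,0],"twist":[0,0,0]},{"offset":[0,0,0],"twist":[0,0,0]}]' 0 60
```

```text
t: 6.82
tool_pos: [0.4456, -0.2805, 0.0273]
tool_rot: [-2.019, -2.406, -0.0]
contact_force: [0.2, 0.2, -0.1]
opening: 0.0513
grip_force: 0.0
t: 7.45
tool_pos: [0.4462, -0.281, 0.0282]
tool_rot: [2.019, 2.406, -0.0]
contact_force: [0.7, -0.3, 4.1]
opening: 0.0205
grip_force: 62.9
```

```bash
python3 -c "
from h import *
rel((.4462,-.281,.13,100),(.46,.09,.36,87))"
```

```text
offset [-0.0001, 0.0001, -0.1018] twist [0.04, 0.05, -0.01]
offset [0.3627, 0.0782, -0.3321] twist [0.05, 0.05, 12.99]
```

```bash
python3 -m crank '[{"offset":[0,0,-0.02],"twist":[0,0,0]},{"offset":[0,0,-0.06],"twist":[0,0,0]},{"offset":[0,0,-0.1],"twist":[0,0,0]},{"offset":[0.05,0.01,-0.14],"twist":[0,0,2]},{"offset":[0.1,0.02,-0.17],"twist":[0,0,4]},{"offset":[0.15,0.03,-0.2],"twist":[0,0,6]},{"offset":[0.2,0.04,-0.23],"twist":[0,0,8]},{"offset":[0.25,0.05,-0.26],"twist":[0,0,10]},{"offset":[0.3,0.065,-0.3],"twist":[0,0,12]},{"offset":[0.34,0.075,-0.32],"twist":[0,0,13]},{"offset":[0.362,0.078,-0.332],"twist":[0,0,13]},{"offset":[0.362,0.078,-0.332],"twist":[0,0,13]},{"offset":[0.362,0.078,-0.332],"twist":[0,0,13]}]' 0 60
python3 -c "
from h import *
o=st();im=get_image('wrist');cv2.imwrite('pics/w5.png',im[:,:,::-1])
np.save('o5.npy',o,allow_pickle=True)"
```

```text
t: 9.07
tool_pos: [0.4594, 0.0889, 0.3582]
tool_rot: [-2.279, -2.161, 0.003]
contact_force: [-0.5, -0.8, -1.6]
opening: 0.0206
grip_force: 62.3
t 9.07 pos [0.4594 0.0889 0.3582] yaw 86.97 zax [-0.002 -0.001 -1.   ] F [-0.49 -0.81 -1.58] op 0.0206 g 62.3
```

View pics/w5.png

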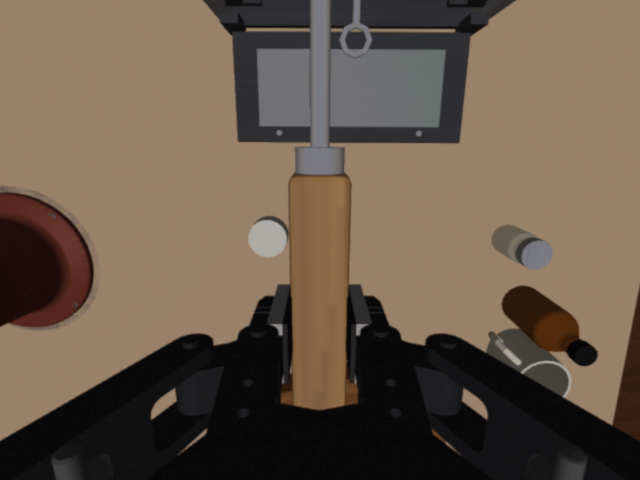

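The wrist picture shows the hook held straight, the tray's eye at (356,40) and the door's front edge level at row 142, so the tool is aligned with the oven.

```bash
python3 - <<'E'
from h import *
np.set_printoptions(precision=4,suppress=True)
o=np.load('o5.npy',allow_pickle=True).item();w=cam("wrist",o);t=cam("top");s=cam("scene")
rs=[ray(w,(356,40)),ray(t,(214,274.7)),ray(s,(409,189.4))]
print("tri3",tri(rs),"tri tw",tri(rs[:2]),"tri ws",tri([rs[0],rs[2]]))
for z in (.092,.098,.104):print(z,atz(w,(356,40),z),atz(t,(214,274.7),z),atz(s,(409,189.4),z))
a,b=atz(w,(238,142),.037),atz(w,(462,142),.037);print("yaw",np.degrees(np.arctan2(*(b-a)[1::-1]))+90,(a+b)/2)
# handle lateral/lengthwise in hand: ferrule/handle front end, z=underside+.024
z=o["tool_pos"][2]+.0218
M=R.from_rotvec(o["tool_rot"]).as_matrix()
for p,h in [((320,174),.024),((320,12),.0155)]:print(M.T@(atz(w,p,z+h)-o["tool_pos"]))
E
```

```text
tri3 [0.5057 0.2562 0.1014] tri tw [0.502  0.2444 0.1492] tri ws [0.5065 0.2551 0.103 ]
0.092 [0.5075 0.2565 0.092 ] [0.5051 0.2599 0.092 ] [0.5022 0.2597 0.092 ]
0.098 [0.5069 0.2551 0.098 ] [0.5048 0.2584 0.098 ] [0.5046 0.2578 0.098 ]
0.104 [0.5062 0.2537 0.104 ] [0.5045 0.2569 0.104 ] [0.507 0.256 0.104]
yaw 86.96919375260538 [0.5023 0.1499 0.037 ]
[ 0.0559 -0.0004 -0.0458]
[ 0.1071 -0.0004 -0.0374]
```

```bash
python3 -c "
from h import *
rel((.498,.105,.143,87))"
```

```text
offset [0.0185, 0.0382, 0.215] twist [-0.13, 0.04, -0.07]
```

```bash
python3 -m crank '[{"offset":[0.01,0.03,0.05],"twist":[-0.1,0,0]},{"offset":[0.0185,0.038,0.1],"twist":[-0.1,0,0]},{"offset":[0.0185,0.038,0.15],"twist":[-0.1,0,0]},{"offset":[0.0185,0.038,0.19],"twist":[-0.1,0,0]},{"offset":[0.0185,0.038,0.21],"twist":[-0.1,0,0]},{"offset":[0.0185,0.038,0.215],"twist":[-0.1,0,0]},{"offset":[0.0185,0.038,0.215],"twist":[-0.1,0,0]}]' 0 60
python3 -c "
from h import *
o=st();t=get_image('top');s=get_image('scene');w=get_image('wrist')
M=R.from_rotvec(o['tool_rot']).as_matrix();tip=o['tool_pos']+M@[.151,-.0004,.0137]
print(tip,proj(cam('top'),tip),proj(cam('scene'),tip))
f=lambda im,c:cv2.resize(im[c[1]-25:c[1]+25,c[0]-25:c[0]+25],(400,400),interpolation=cv2.INTER_CUBIC)
cv2.imwrite('pics/c6.png',np.hstack([f(t,(214,275)),f(s,(409,189))])[:,:,::-1])"
```

```text
t: 10.0
tool_pos: [0.4996, 0.1057, 0.1459]
tool_rot: [2.278, 2.16, 0.004]
contact_force: [0.2, 0.8, -0.5]
opening: 0.021
grip_force: 62.4
t 10.0 pos [0.4996 0.1057 0.1459] yaw 86.96 zax [ 0.004  0.    -1.   ] F [ 0.18  0.84 -0.46] op 0.021 g 62.4
[0.50724187 0.25649103 0.13225151] [211.32931323 273.13633904] [411.2944865 184.9470132]
```

View pics/c6.png

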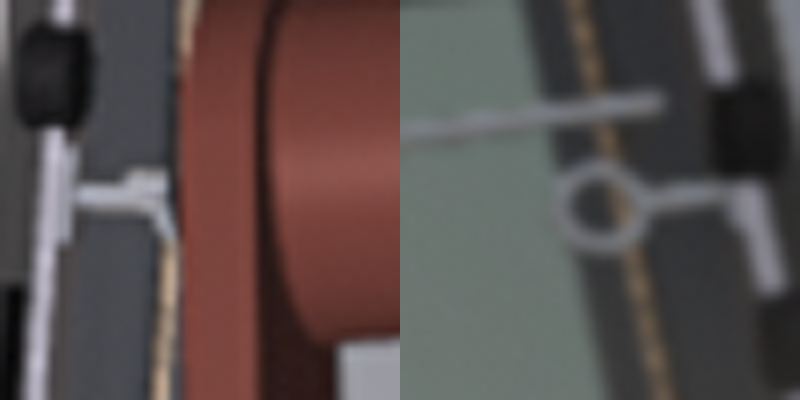

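The scene half shows the eye's ring centre at ≈ px (409.3,190) and the rod's bend at ≈ (416.7,176.5). In the top view the arm hides most of the ring.

```bash
python3 -c "
from h import *
np.set_printoptions(precision=4,suppress=True)
s=cam('scene');tip=np.array([.5072,.2565,.1323])
print(proj(s,tip+[0,.0035,.0475]),atz(s,(416.75,176.5),.18),[atz(s,(409.3,190),z) for z in (.095,.1,.105)])
t=cam('top');print(proj(t,tip+[0,.0035,.0475]),'seen',214-25+165/8,275-25+180/8)
"
```

```text
[416.3917 176.6434] [0.5071 0.2609 0.18  ] [array([0.5053, 0.2591, 0.095 ]), array([0.5073, 0.2576, 0.1   ]), array([0.5093, 0.256 , 0.105 ])]
[204.7406 272.2723] seen 209.625 272.5
```

```bash
python3 -m crank '[{"offset":[0.0005,0,0.01],"twist":[0,0,0]},{"offset":[0.0005,0,0.02],"twist":[0,0,0]},{"offset":[0.0005,0,0.026],"twist":[0,0,0]},{"offset":[0.0005,0,0.03],"twist":[0,0,0]},{"offset":[0.0005,0,0.034],"twist":[0,0,0]},{"offset":[0.0005,0,0.034],"twist":[0,0,0]}]' 0 60
```

```text
t: 10.9
tool_pos: [0.4986, 0.1064, 0.1103]
tool_rot: [2.278, 2.162, 0.001]
contact_force: [0.2, -0.7, -1.6]
opening: 0.0207
grip_force: 62.3
```

```bash
python3 -m crank '[{"offset":[0,0,0.003],"twist":[0,0,0]},{"offset":[0,0,0.006],"twist":[0,0,0]},{"offset":[0,0,0.01],"twist":[0,0,0]},{"offset":[0,0,0.014],"twist":[0,0,0]},{"offset":[0,0,0.018],"twist":[0,0,0]},{"offset":[0,0,0.02],"twist":[0,0,0]},{"offset":[0,0,0.02],"twist":[0,0,0]}]' 0 60
python3 -c "
from h import *
o=st();s=get_image('scene')
f=lambda im,c:cv2.resize(im[c[1]-25:c[1]+25,c[0]-25:c[0]+25],(400,400),interpolation=cv2.INTER_CUBIC)
cv2.imwrite('pics/c7.png',f(s,(409,189))[:,:,::-1])"
```

```text
t: 11.78
tool_pos: [0.4987, 0.1064, 0.0904]
tool_rot: [2.278, 2.162, 0.001]
contact_force: [-0.5, 0.6, -0.9]
opening: 0.0204
grip_force: 62.4
t 11.78 pos [0.4987 0.1064 0.0904] yaw 86.99 zax [ 0.001 -0.    -1.   ] F [-0.52  0.59 -0.92] op 0.0204 g 62.4
```

View pics/c7.png

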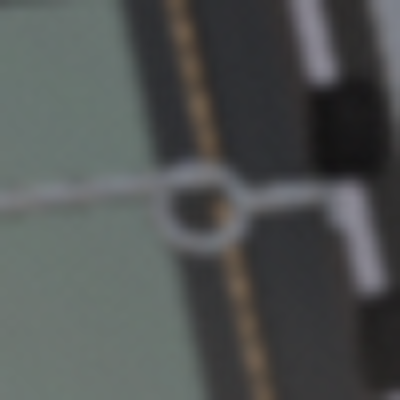

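The rod now crosses over the ring at about (200,185) in the crop and no vertical force built up, so the hook is down in the eye. Drawing gently.

```bash
python3 -m crank '[{"offset":[-0.002,0,0],"twist":[0,0,0]},{"offset":[-0.004,0,0],"twist":[0,0,0]},{"offset":[-0.006,0,0],"twist":[0,0,0]},{"offset":[-0.008,0,0],"twist":[0,0,0]},{"offset":[-0.010,0,0],"twist":[0,0,0]},{"offset":[-0.013,0,0],"twist":[0,0,0]},{"offset":[-0.016,0,0],"twist":[0,0,0]},{"offset":[-0.02,0,0],"twist":[0,0,0]},{"offset":[-0.024,0,0],"twist":[0,0,0]},{"offset":[-0.028,0,0],"twist":[0,0,0]},{"offset":[-0.032,0,0],"twist":[0,0,0]},{"offset":[-0.036,0,0],"twist":[0,0,0]},{"offset":[-0.04,0,0],"twist":[0,0,0]},{"offset":[-0.044,0,0],"twist":[0,0,0]},{"offset":[-0.048,0,0],"twist":[0,0,0]},{"offset":[-0.052,0,0],"twist":[0,0,0]},{"offset":[-0.055,0,0],"twist":[0,0,0]},{"offset":[-0.058,0,0],"twist":[0,0,0]},{"offset":[-0.06,0,0],"twist":[0,0,0]}]' 0 60
python3 -c "
from h import *
o=st();print([np.round(get_obs()['contact_force'],1).tolist() for i in range(2)])
get_image('scene');r=cut_out('tray','scene');print([(d['confidence'],np.round(d['rect'])) for d in r[:2]])"
```

```text
t: 14.2
tool_pos: [0.4957, 0.0463, 0.0906]
tool_rot: [2.278, 2.161, 0.002]
contact_force: [-0.1, 3.9, -1.7]
opening: 0.0205
grip_force: 62.3
t 14.2 pos [0.4957 0.0463 0.0906] yaw 86.99 zax [ 0.002 -0.    -1.   ] F [-0.12  3.9  -1.74] op 0.0205 g 62.3
[[-0.1, 3.9, -1.7], [-0.1, 3.9, -1.7]]
[(0.96, array([408., 190.,  52.,  88.]))]
```

```bash
cat > chk.py <<'E'
from h import *
import sys
o=get_obs();f=float(np.linalg.norm(o["contact_force"][:2]));print(round(o["t"],2),np.round(o["tool_pos"],4),np.round(o["contact_force"],1));sys.exit(f>7.2)
E
python3 -m crank '[{"offset":[-0.001,0,0],"twist":[0,0,0]},{"offset":[-0.002,0,0],"twist":[0,0,0]},{"offset":[-0.003,0,0],"twist":[0,0,0]}]' >/dev/null && python3 chk.py && \
python3 -m crank '[{"offset":[-0.001,0,0],"twist":[0,0,0]},{"offset":[-0.002,0,0],"twist":[0,0,0]},{"offset":[-0.003,0,0],"twist":[0,0,0]}]' >/dev/null && python3 chk.py && \
python3 -m crank '[{"offset":[-0.001,0,0],"twist":[0,0,0]},{"offset":[-0.002,0,0],"twist":[0,0,0]},{"offset":[-0.003,0,0],"twist":[0,0,0]}]' >/dev/null && python3 chk.py && \
python3 -m crank '[{"offset":[-0.001,0,0],"twist":[0,0,0]},{"offset":[-0.002,0,0],"twist":[0,0,0]},{"offset":[-0.003,0,0],"twist":[0,0,0]}]' >/dev/null && python3 chk.py && \
python3 -m crank '[{"offset":[-0.001,0,0],"twist":[0,0,0]},{"offset":[-0.002,0,0],"twist":[0,0,0]},{"offset":[-0.003,0,0],"twist":[0,0,0]}]' >/dev/null && python3 chk.py && \
python3 -m crank '[{"offset":[-0.001,0,0],"twist":[0,0,0]},{"offset":[-0.002,0,0],"twist":[0,0,0]},{"offset":[-0.003,0,0],"twist":[0,0,0]}]' >/dev/null && python3 chk.py; echo $?
```

```text
14.68 [0.4955 0.0435 0.0906] [ 0.   2.8 -1.9]
15.05 [0.4954 0.0404 0.0906] [ 0.2  3.7 -1.5]
15.43 [0.4952 0.0374 0.0906] [ 0.3  3.3 -1.4]
15.8 [0.4951 0.0344 0.0906] [ 0.9  3.1 -1.2]
16.18 [0.4949 0.0314 0.0906] [-0.3  2.9 -2.1]
16.55 [0.4947 0.0284 0.0906] [ 0.2  2.9 -1.3]
0
```

```bash
python3 -m crank '[{"offset":[-0.001,0,0],"twist":[0,0,0]},{"offset":[-0.002,0,0],"twist":[0,0,0]},{"offset":[-0.003,0,0],"twist":[0,0,0]}]' >/dev/null && python3 chk.py && \
python3 -m crank '[{"offset":[-0.001,0,0],"twist":[0,0,0]},{"offset":[-0.002,0,0],"twist":[0,0,0]},{"offset":[-0.003,0,0],"twist":[0,0,0]}]' >/dev/null && python3 chk.py && \
python3 -m crank '[{"offset":[-0.001,0,0],"twist":[0,0,0]},{"offset":[-0.002,0,0],"twist":[0,0,0]},{"offset":[-0.003,0,0],"twist":[0,0,0]}]' >/dev/null && python3 chk.py && \
python3 -m crank '[{"offset":[-0.001,0,0],"twist":[0,0,0]},{"offset":[-0.002,0,0],"twist":[0,0,0]},{"offset":[-0.003,0,0],"twist":[0,0,0]}]' >/dev/null && python3 chk.py && \
python3 -m crank '[{"offset":[-0.001,0,0],"twist":[0,0,0]},{"offset":[-0.002,0,0],"twist":[0,0,0]},{"offset":[-0.003,0,0],"twist":[0,0,0]}]' >/dev/null && python3 chk.py && \
python3 -m crank '[{"offset":[-0.001,0,0],"twist":[0,0,0]},{"offset":[-0.002,0,0],"twist":[0,0,0]},{"offset":[-0.003,0,0],"twist":[0,0,0]}]' >/dev/null && python3 chk.py && \
python3 -m crank '[{"offset":[-0.001,0,0],"twist":[0,0,0]},{"offset":[-0.002,0,0],"twist":[0,0,0]},{"offset":[-0.003,0,0],"twist":[0,0,0]}]' >/dev/null && python3 chk.py && \
python3 -m crank '[{"offset":[-0.001,0,0],"twist":[0,0,0]},{"offset":[-0.002,0,0],"twist":[0,0,0]},{"offset":[-0.003,0,0],"twist":[0,0,0]}]' >/dev/null && python3 chk.py && \
python3 -m crank '[{"offset":[-0.001,0,0],"twist":[0,0,0]},{"offset":[-0.002,0,0],"twist":[0,0,0]},{"offset":[-0.003,0,0],"twist":[0,0,0]}]' >/dev/null && python3 chk.py && \
python3 -m crank '[{"offset":[-0.001,0,0],"twist":[0,0,0]},{"offset":[-0.002,0,0],"twist":[0,0,0]},{"offset":[-0.003,0,0],"twist":[0,0,0]}]' >/dev/null && python3 chk.py; echo $?
```

```text
16.93 [0.4946 0.0254 0.0906] [-0.   3.1 -1.8]
17.3 [0.4944 0.0224 0.0906] [-0.1  2.8 -2. ]
17.68 [0.4943 0.0195 0.0906] [-0.1  3.4 -1.5]
18.05 [0.4941 0.0164 0.0906] [ 0.1  2.6 -1.2]
18.43 [0.4939 0.0134 0.0906] [ 0.5  4.  -1.4]
18.8 [0.4938 0.0105 0.0906] [ 0.6  2.1 -1.7]
19.18 [0.4936 0.0075 0.0906] [ 0.1  3.9 -1.4]
19.55 [0.4935 0.0045 0.0906] [ 0.5  2.7 -1.2]
19.93 [0.4933 0.0015 0.0906] [ 0.8  3.1 -1.6]
20.3 [ 0.4931 -0.0012  0.0905] [-0.4  5.4 -2.4]
0
```

```bash
python3 -m crank '[{"offset":[-0.0005,0,0],"twist":[0,0,0]},{"offset":[-0.001,0,0],"twist":[0,0,0]},{"offset":[-0.001,0,0],"twist":[0,0,0]}]' >/dev/null && python3 chk.py && \
python3 -m crank '[{"offset":[-0.0005,0,0],"twist":[0,0,0]},{"offset":[-0.001,0,0],"twist":[0,0,0]},{"offset":[-0.001,0,0],"twist":[0,0,0]}]' >/dev/null && python3 chk.py && \
python3 -m crank '[{"offset":[-0.0005,0,0],"twist":[0,0,0]},{"offset":[-0.001,0,0],"twist":[0,0,0]},{"offset":[-0.001,0,0],"twist":[0,0,0]}]' >/dev/null && python3 chk.py && \
python3 -m crank '[{"offset":[-0.0005,0,0],"twist":[0,0,0]},{"offset":[-0.001,0,0],"twist":[0,0,0]},{"offset":[-0.001,0,0],"twist":[0,0,0]}]' >/dev/null && python3 chk.py; echo $?
```

```text
20.68 [ 0.493  -0.0019  0.0904] [ 0.5  5.2 -1.9]
21.05 [ 0.4929 -0.0025  0.0903] [ 0.5  7.5 -2.1]
1
```

```bash
python3 -m crank '[{"offset":[-0.0005,0,0],"twist":[0,0,0]},{"offset":[-0.001,0,0],"twist":[0,0,0]},{"offset":[-0.001,0,0],"twist":[0,0,0]}]' >/dev/null ; python3 chk.py
python3 -m crank '[{"offset":[-0.0005,0,0],"twist":[0,0,0]},{"offset":[-0.001,0,0],"twist":[0,0,0]},{"offset":[-0.001,0,0],"twist":[0,0,0]},{"offset":[-0.001,0,0],"twist":[0,0,0]}]' >/dev/null ; python3 chk.py
```

```text
21.43 [ 0.4928 -0.0031  0.0902] [ 0.8  8.8 -3. ]
21.93 [ 0.4927 -0.0037  0.0901] [ 0.5  9.  -2.7]
```

```bash
python3 -m crank '[{"offset":[0.0003,0,0],"twist":[0,0,0]},{"offset":[0.0006,0,0],"twist":[0,0,0]},{"offset":[0.0009,0,0],"twist":[0,0,0]},{"offset":[0.0012,0,0],"twist":[0,0,0]},{"offset":[0.0015,0,0],"twist":[0,0,0]},{"offset":[0.0018,0,0],"twist":[0,0,0]},{"offset":[0.0021,0,0],"twist":[0,0,0]},{"offset":[0.0024,0,0],"twist":[0,0,0]},{"offset":[0.0027,0,0],"twist":[0,0,0]},{"offset":[0.003,0,0],"twist":[0,0,0]},{"offset":[0.0033,0,0],"twist":[0,0,0]},{"offset":[0.0036,0,0],"twist":[0,0,0]},{"offset":[0.0039,0,0],"twist":[0,0,0]},{"offset":[0.0042,0,0],"twist":[0,0,0]},{"offset":[0.0045,0,0],"twist":[0,0,0]},{"offset":[0.0048,0,0],"twist":[0,0,0]}]' >/dev/null ; python3 chk.py
```

```text
23.93 [ 0.4933 -0.0008  0.0907] [ 0.3 -0.4 -1.3]
```

```bash
python3 -m crank '[{"offset":[0.001,0,0],"twist":[0,0,0]},{"offset":[0.002,0,0],"twist":[0,0,0]},{"offset":[0.003,0,0],"twist":[0,0,0]},{"offset":[0.004,0,0],"twist":[0,0,0]},{"offset":[0.0045,0,0],"twist":[0,0,0]},{"offset":[0.0045,0,-0.002],"twist":[0,0,0]},{"offset":[0.0045,0,-0.005],"twist":[0,0,0]},{"offset":[0.0045,0,-0.01],"twist":[0,0,0]}]' ; python3 chk.py; python3 -m crank '[{"offset":[0,0,-0.005],"twist":[0,0,0]},{"offset":[0,0,-0.01],"twist":[0,0,0]},{"offset":[0,0,-0.016],"twist":[0,0,0]},{"offset":[0,0,-0.023],"twist":[0,0,0]},{"offset":[0,0,-0.03],"twist":[0,0,0]},{"offset":[0,0,-0.045],"twist":[0,0,0]},{"offset":[0,0,-0.07],"twist":[0,0,0]},{"offset":[0,0,-0.1],"twist":[0,0,0]},{"offset":[0,0,-0.1],"twist":[0,0,0]}]'; python3 -c "
from h import *
st();cv2.imwrite('pics/s8.png',get_image('scene')[80:330,150:480,::-1])
rel((.448,-.281,.19,100),(.448,-.281,.13,100),(.448,-.281,.036,100),(.448,-.281,.0292,100))
"
```

```text
t: 24.92
tool_pos: [0.4934, 0.0038, 0.1008]
tool_rot: [2.278, 2.162, 0.002]
contact_force: [0.5, 0.0, -1.2]
opening: 0.0207
grip_force: 62.4
24.93 [0.4934 0.0038 0.1008] [ 0.5  0.  -1.2]
t: 26.05
tool_pos: [0.4953, 0.0036, 0.2044]
tool_rot: [2.274, 2.158, 0.009]
contact_force: [-0.4, 0.2, -0.6]
opening: 0.0206
grip_force: 62.4
t 26.05 pos [0.4953 0.0036 0.2044] yaw 86.99 zax [ 0.009 -0.001 -1.   ] F [-0.37  0.16 -0.58] op 0.0206 g 62.4
offset [-0.2867, -0.0312, 0.012] twist [0.27, 0.05, -13.01]
offset [-0.2867, -0.0314, 0.072] twist [0.27, 0.05, -13.01]
offset [-0.2867, -0.0319, 0.166] twist [0.27, 0.05, -13.01]
offset [-0.2867, -0.0319, 0.1728] twist [0.27, 0.05, -13.01]
```

View pics/s8.png

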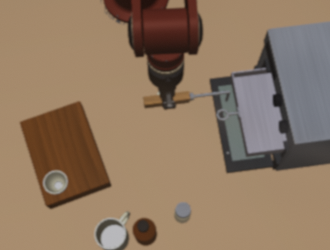

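The picture shows the tray drawn out with the eye free at (222,115), the hook lifted clear and the bystanders in place. I'll carry the hook back.

```bash
python3 -m crank '[{"offset":[-0.04,-0.005,0],"twist":[0.2,0,-2]},{"offset":[-0.09,-0.01,0],"twist":[0.2,0,-5]},{"offset":[-0.14,-0.015,0],"twist":[0.2,0,-8]},{"offset":[-0.19,-0.02,0],"twist":[0.2,0,-11]},{"offset":[-0.24,-0.026,0],"twist":[0.25,0,-13]},{"offset":[-0.275,-0.03,0.005],"twist":[0.25,0,-13]},{"offset":[-0.287,-0.032,0.012],"twist":[0.27,0.05,-13]},{"offset":[-0.287,-0.032,0.05],"twist":[0.27,0.05,-13]},{"offset":[-0.287,-0.032,0.09],"twist":[0.27,0.05,-13]},{"offset":[-0.287,-0.032,0.13],"twist":[0.27,0.05,-13]},{"offset":[-0.287,-0.032,0.15],"twist":[0.27,0.05,-13]},{"offset":[-0.287,-0.032,0.16],"twist":[0.27,0.05,-13]},{"offset":[-0.287,-0.032,0.16],"twist":[0.27,0.05,-13]}]' ; python3 -c "
from h import *
st();rel((.448,-.281,.0295,100))"
```

```text
t: 27.72
tool_pos: [0.4461, -0.2801, 0.0396]
tool_rot: [-2.016, -2.404, 0.002]
contact_force: [0.5, -0.6, -0.8]
opening: 0.0205
grip_force: 62.4
t 27.73 pos [ 0.4461 -0.2801  0.0396] yaw 100.03 zax [-0.004  0.002 -1.   ] F [ 0.48 -0.62 -0.84] op 0.0205 g 62.4
offset [-0.0012, 0.0018, 0.0101] twist [-0.23, -0.15, 0.03]
```

```bash
python3 -m crank '[{"offset":[0,0,0.003],"twist":[-0.2,-0.15,0]},{"offset":[0,0,0.006],"twist":[-0.2,-0.15,0]},{"offset":[0,0,0.008],"twist":[-0.2,-0.15,0]},{"offset":[0,0,0.0095],"twist":[-0.2,-0.15,0]},{"offset":[0,0,0.0105],"twist":[-0.2,-0.15,0]},{"offset":[0,0,0.0105],"twist":[-0.2,-0.15,0]},{"offset":[0,0,0.0105],"twist":[-0.2,-0.15,0]}]'
```

```text
t: 28.6
tool_pos: [0.4465, -0.2811, 0.0301]
tool_rot: [2.019, 2.405, -0.001]
contact_force: [1.5, 0.4, -1.1]
opening: 0.0209
grip_force: 62.4
```

```bash
python3 -m crank '[{"offset":[0,0,0.0005],"twist":[0,0,0]},{"offset":[0,0,0.001],"twist":[0,0,0]},{"offset":[0,0,0.0015],"twist":[0,0,0]},{"offset":[0,0,0.0015],"twist":[0,0,0]},{"offset":[0,0,0.0015],"twist":[0,0,0]}]'; python3 chk.py
```

```text
t: 29.22
tool_pos: [0.4465, -0.2811, 0.0285]
tool_rot: [2.019, 2.405, -0.001]
contact_force: [-0.3, -0.4, -1.8]
opening: 0.0203
grip_force: 62.4
29.23 [ 0.4465 -0.2811  0.0285] [-0.3 -0.4 -1.8]
```

```bash
python3 -m crank '[{"offset":[0,0,0.0005],"twist":[0,0,0]},{"offset":[0,0,0.001],"twist":[0,0,0]},{"offset":[0,0,0.001],"twist":[0,0,0]},{"offset":[0,0,0.001],"twist":[0,0,0]}]'; python3 chk.py
```

```text
t: 29.72
tool_pos: [0.4466, -0.2812, 0.0282]
tool_rot: [2.018, 2.405, -0.001]
contact_force: [-3.0, 1.3, 5.4]
opening: 0.0207
grip_force: 63.2
29.73 [ 0.4466 -0.2812  0.0282] [-3.   1.3  5.4]
```

Contact with the block. Releasing and retreating straight up.

```bash
python3 -m crank '[{"offset":[0,0,0],"twist":[0,0,0]},{"offset":[0,0,0],"twist":[0,0,0]},{"offset":[0,0,0],"twist":[0,0,0]},{"offset":[0,0,-0.004],"twist":[0,0,0]},{"offset":[0,0,-0.012],"twist":[0,0,0]},{"offset":[0,0,-0.025],"twist":[0,0,0]},{"offset":[0,0,-0.06],"twist":[0,0,0]},{"offset":[0,0,-0.12],"twist":[0,0,0]},{"offset":[0,0,-0.18],"twist":[0,0,0]},{"offset":[0,0,-0.23],"twist":[0,0,0]},{"offset":[0,0,-0.23],"twist":[0,0,0]},{"offset":[0,0,-0.23],"twist":[0,0,0]}]' 0.6
python3 - <<'E'
from h import *
np.set_printoptions(precision=4,suppress=True)
o=st();w=get_image("wrist");s=get_image("scene")
cv2.imwrite("pics/c9.png",np.hstack([w[:300,120:520],cv2.resize(s[80:305,150:480],(400,300))])[:,:,::-1])
E
```

```text
t: 31.22
tool_pos: [0.4462, -0.2806, 0.2578]
tool_rot: [2.018, 2.405, -0.001]
contact_force: [0.5, -0.2, -0.5]
opening: 0.0508
grip_force: 0.0
t 31.23 pos [ 0.4462 -0.2806  0.2578] yaw 99.99 zax [ 0.001 -0.002 -1.   ] F [ 0.46 -0.23 -0.46] op 0.0508 g 0.0
```

View pics/c9.png

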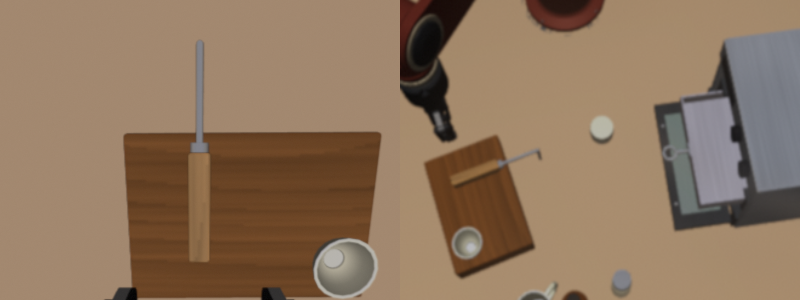

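The hook lies on the block as before: handle at (200,150–262), rod over the edge to (200,42), and its hook hangs down in the scene view at (538,153). The tray is still out and nothing else has moved.

```bash
python3 -c "
from station import *
print(finish_job())"
```

```text
the job is handed in; nothing more can be done
None
```

I drew the tray out until it bore on its stop (about 6 N by the wrist force), unhooked it, and laid the rack hook back on the block as it was. The job is handed in; no verdict came back.

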